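Crank open a tilted machine vise and unload the casting

ROBOT

A 6-joint arm with a two-finger parallel gripper is mounted at the origin on the work surface. World frame = base frame: x ahead of the robot, y to its left, z up, the work surface at z = 0. Lengths are in m, angles in rad, forces in N, time in s.
With the tool pointing down it reaches from about 0.35 to 0.775 m from the base axis. Payload 7.3 kg.
Tool frame: the origin (TCP) lies at the very end of the fingers, on their centre line; the grasp point (between the pads) lies robot.pinch_z behind it (robot.pinch_z is the distance from the TCP to the grasp point, in m); y points along the fingers, z is the direction in which the jaws open and shut, and the axes are right-handed (so a half turn about y gives the same grasp; the last joint's range is limited). The gripper opens to 92 mm and grips with 3 to 60 N. Pads are 19 mm wide; open, the fingers measure 130 mm over their backs; the gripper's body (75 mm by 190 mm) begins 47 mm behind the grasp point.
Start: joints at [1.119, 0.342, 1.524, -0, 1.275, -0.146], TCP at [0.158, 0.501, 0.227] pointing down, gripper open.
Joint ranges: [-2.53, 2.53], [-0.77, 2.02], [0.04, 2.7], [-1, 4.14], [0.28, 2.66], [-3.11, 3.11]. Speed limits (rad/s): [2.57, 2.57, 3.14, 3.14, 3.14, 3.14].

INTERFACE

Orientations are given as [roll, pitch, yaw] about the fixed x, y, z axes, in that order (R = Rz(yaw) Ry(pitch) Rx(roll)).
In Python, from cell import status, viewer, robot gives the robot as it stands. The module is installed in compiled form; this text tells all that it offers.
- The arm moves only by the shell command python3 -m pendant 'ROWS' [FORCE]. ROWS is JSON, a list that holds one entry, the list of rows, each a list of 7 numbers: the shift along the tool's x, y, z in cm, then the turn, a rotation vector about the tool's x, y, z in rad, then the finger opening in cm, from 0 to 9.18. A call has 1 to 20 rows; each row is the pose to reach, as a shift and turn from the pose commanded when the call began, along the tool's axes at that moment; what a row does not reach only later rows make up. A row lasts 1/10 s, in which the tool goes at most 50 mm and 8.59 degrees, less where a joint would pass 70% of its speed; a pose out of reach is approached as far as the arm can. A call with a gripper value outside its range is refused whole. The fingers move at their own pace and stop on an object; FORCE is the grip in N (left out, the last holds). Time passes only in rows, so rows that repeat a pose let the fingers close. It gives the time, the measured TCP pose, the force and the opening at its end, in the units of the state.
- status.observe(): the state, without advancing time (a new reading comes with each control period).
- viewer.read_camera(name): name is "scene" or "top"; returns a dict with "image" (480x640x3 uint8, red, green, blue), "range_z" (480x640 float32, m along the optical axis (not along the pixel's ray), 0 where there is no reading), "fx", "fy", "cx", "cy" (pixels), "camera_from_world" (4x4, takes a point from world to camera coordinates). Camera axes: x right, y up, looking along -z (the intrinsics and any distortion apply to the point x, -y, -z); pixel columns grow to the right and rows downward; lengths in m; the calibration is good to about 2 mm. A picture is of the moment at which its call begins.
- robot.hand_in(): hands the job in, once; it reports no verdict.
The state is a dict: "time": time; "qpos": joint angles; "qvel": joint speeds; "joint_efforts": joint torques, N m; "tool_pos": TCP position; "tool_rot": TCP orientation; "contact_force": force on the tool from outside, world axes, zero at the start; "torque": the same for the moment, N m; "opening": finger opening in m.
Only numpy, scipy, OpenCV 4.12 (cv2) and the standard library are available. Lean on these libraries where they do the work, as an engineer would, in place of code of your own. Each camera call takes 0.05 s, during which the arm holds its last target. There are 200 camera calls.

TASK

Fit the loose red crank fully home on the hex that is hidden in the collar of the tilted machine vise, and wind it anticlockwise until the jaw has opened a good 10 mm, with the casting still lying in the vise. Then lift the casting out and lower it gently, not dropped, into the blue tote with the two finished ones. Leave the crank home on the screw, and do not disturb the other things on the bench.

Things in the scene. Friction and masses are not known exactly. Their poses are not given: they have to be found in the camera images.
- bed: Bed of a dark green tilting vise, fixed to the bench. z axis: the screw's axis, leaning 30 deg from vertical, its upper end towards the robot; y: level, along the jaws; x: out of the bed, 30 deg above level, away from the robot. Origin: where the lower, fixed jaw's face (z = 0) meets the bed's face (x = 0), mid width. Jaws 90 mm wide, standing 38 mm out of the bed.
- moving_jaw (a point): Middle of the upper, moving jaw's clamping face (bed axes). From that face the jaw is 46 mm long up the bed, and 38 mm tall out of it. Above it a front plate, from z = 122 to 142 mm of the bed, carries the screw and its collar.
- collar_mouth (a point): Centre of the rim of the round collar on the front plate, on the screw's axis (bed axes, z out of the mouth). Inside diameter 54 mm, outside 68 mm, 34 mm deep. The screw's hex end stands hidden in it, its tip 3 mm below the rim: a tapered hexagonal nose 6 mm high, then 25 mm of greased hex, 26 mm across flats. At what angle the hex stands is not known.
- screw_seat (a point): Centre of the collar's floor, 34 mm below its mouth, at (14, 0, 142) mm in the bed's frame: here the crank's socket face lands when fully home. With the flats crossed the socket stops 24 to 30 mm short of it; turned by up to 30 deg either way it can drop on. The hex yields only to about 0.25 N m and then turns with the crank.
- crank: Loose steel crank, 0.45 to 0.65 kg, standing upright on its socket. Origin: centre of the socket's open lower face; z up the socket, x along the arm. Socket: hexagonal outside, 38 mm across the flats, two of which face +y and -y, 74 mm tall; bore hexagonal, 28 mm across flats, set like the outside, 33 mm deep. Red flat arm on top, z = 74 to 86 mm, 24 mm wide, x = -16 to 84 mm.
- crank_handle (a point): Middle of the crank's black handle (crank's axes), 70 mm from the socket's axis and 118 mm above its lower face: a free-spinning sleeve 22 mm in diameter and 58 mm long, parallel to the socket. On the screw the crank has some play and leans downhill by up to 8 deg when let go.
- vise_jaw (a joint): Opening travel of the moving jaw along the bed's z, m: 0 to -0.0015 when shut on the casting, growing as it opens, 0.027 at most. A turn of the crank anticlockwise, seen from the crank's end (positive about the bed's z), opens 8 mm; it stays where it is left.
- casting: Aluminium eye bracket, 0.24 to 0.42 kg, clamped in the vise. Origin: centre of the foot's underside, on the bed's face; in the vise its axes are the bed's. Foot 40 (x) x 34 (y) x 46 mm (z, between the jaws); then a round eye 44 mm in diameter with flat sides 30 mm apart in y, centred at x = 58 mm; 80 mm long. Jaw open, it lies loose and draws out along the bed's x.
- casting_mid (a point): Middle of the casting, 38 mm from the foot's underside.
- tote: Open blue tote, 270 (x) x 190 (y) x 85 mm high, walls and floor 5 mm, loose, 1.3 kg. Origin: centre of its underside. Two finished castings lie in its half at -x, beside one another, up to 50 mm high; the half at +x is empty.
- done_a_mid (a point): Middle of the first finished casting in the tote.
- done_b_mid (a point): Middle of the second finished casting in the tote.
- pliers: Bystander: red-handled pliers lying flat, 170 mm long. Origin on its underside.
- hammer: Bystander: small hammer lying flat. Origin on its underside.
- file: Bystander: wood-handled file lying flat, 265 mm long. Origin on its underside.
- pickle_jar: Bystander: glass jar with white lid, 72 mm across, 85 mm tall. Origin on its underside.
- gauge_case: Bystander: yellow gauge case, 190 x 75 x 26 mm. Origin on its underside.
- bench_block: Bystander: square steel bench block, 75 x 75 x 28 mm. Origin on its underside.

How it is judged:
By the outcome, as a careful person would: the job done as asked, in the order asked, and still so for the second after the job is handed in, with the robot touching nothing.
It also fails if it takes over 72 s, if anything falls off the work surface, if the arm or the gripper's body presses on something with over 40 N, if the wrist force passes 120 N, or if a joint passes its speed limit or range.

## Working session

There is one attempt and no reset: what is moved stays moved. The work goes in short steps, Python scripts to look and compute and a shell command to move; the robot and the scene stay as the last step left them, time stands still between calls to the robot, and variables do not carry over. Pictures are saved under pics/ and viewed, about 8 in all and at most 12, crops included, and the job is handed in when it is done.

```bash
mkdir -p pics; ls
cat > h.py <<'E'
import numpy as np, cv2
from scipy.spatial.transform import Rotation as R
from cell import status, viewer, robot
def cam(n): return viewer.read_camera(n)
def save(c,name,box=None,s=1):
    im=c["image"][:,:,::-1]
    if box: im=im[box[1]:box[3],box[0]:box[2]]
    cv2.imwrite("pics/"+name,cv2.resize(im,None,fx=s,fy=s,interpolation=cv2.INTER_CUBIC))
def cloud(c):
    v,u=np.mgrid[:480,:640]; z=c["range_z"].astype(float)
    P=np.stack([(u-c["cx"])/c["fx"]*z,-(v-c["cy"])/c["fy"]*z,-z],-1)
    T=np.linalg.inv(c["camera_from_world"]); W=P@T[:3,:3].T+T[:3,3]; W[z==0]=np.nan
    return W
def proj(c,p):
    T=c["camera_from_world"]; q=np.asarray(p)@T[:3,:3].T+T[:3,3]
    return np.stack([c["cx"]+c["fx"]*q[...,0]/-q[...,2], c["cy"]+c["fy"]*q[...,1]/q[...,2]],-1)
def ray(c,u,v,zp):
    T=np.linalg.inv(c["camera_from_world"]); d=T[:3,:3]@np.array([(u-c["cx"])/c["fx"],-(v-c["cy"])/c["fy"],-1]); o=T[:3,3]
    return o+d*(zp-o[2])/d[2]
def delta(pos,Rm):
    s=status.observe(); R0=R.from_euler("xyz",s["tool_rot"])
    print("shift cm",np.round(R0.inv().apply(np.array(pos)-s["tool_pos"])*100,2),"rotvec",np.round((R0.inv()*Rm).as_rotvec(),3))
E
python3 - <<'E'
from h import *
print(status.observe(), robot.pinch_z)
for n in("scene","top"):
    c=cam(n); save(c,n+"0.png"); T=np.linalg.inv(c["camera_from_world"]); print(n,T[:3,3],-T[:3,2],c["fx"],[k for k in c])
    np.savez(n+"0.npz",W=cloud(c))
E
```

```text
pics
{'time': 0.0, 'qpos': array([ 1.11897114e+00,  3.42713762e-01,  1.52501616e+00, -5.15744487e-05,
        1.27537495e+00, -1.45990609e-01]), 'qvel': array([ 2.14054272e-04, -4.77747894e-04,  4.53750602e-04,  6.76301866e-04,
        3.38956251e-05,  1.43697887e-03]), 'joint_efforts': array([-5.51544508e-04, -4.31241131e+01, -2.44224590e+01,  7.17566279e-02,
        5.58353914e-02, -1.20331633e-04]), 'tool_pos': array([0.15788358, 0.50027575, 0.2260499 ]), 'tool_rot': array([-1.57229964e+00,  1.71193795e-04, -3.05819651e-01]), 'contact_force': array([-0.29326094,  0.13480247,  0.0416771 ]), 'torque': array([0.02045012, 0.03395337, 0.03298181]), 'opening': 0.09188108277594277} 0.0188
scene [ 1.13099624 -0.10129401  0.91389497] [-0.56647698  0.07334888 -0.82080678] 438.91282485358187 ['image', 'range_z', 'fx', 'fy', 'cx', 'cy', 'camera_from_world']
top [4.71301885e-01 1.36827277e-03 1.56289872e+00] [ 0.07404018 -0.01016134 -0.99720349] 602.8552840300708 ['image', 'range_z', 'fx', 'fy', 'cx', 'cy', 'camera_from_world']
```

View pics/scene0.png

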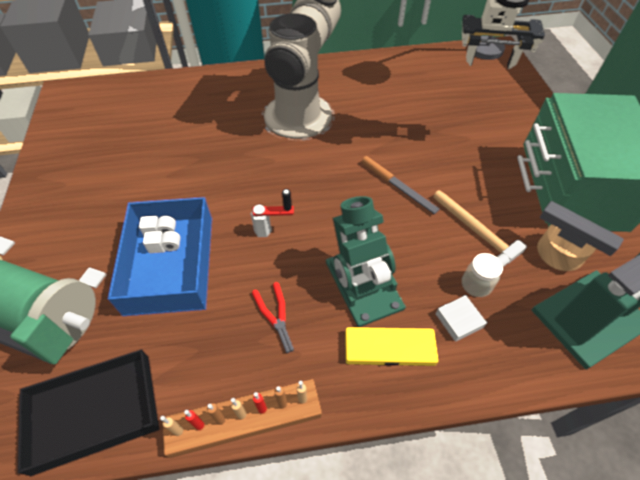

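View pics/top0.png

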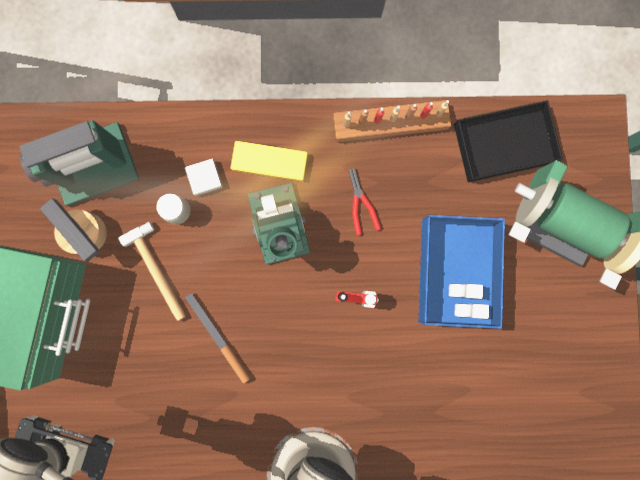

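The scene view shows the vise at about (362,260), the collar rim at (357,210), the crank at (265,215), and the tote at (165,255). In the top view the collar is at (282,242), the crank socket at (370,299), the handle at (343,297), and the tote at (463,272), with its empty half farther from the robot.

Run:
```python
from h import *
c=cam("top");im=c["image"];hsv=cv2.cvtColor(im,cv2.COLOR_RGB2HSV);W=cloud(c)
def m(lo,hi,box):
    k=cv2.inRange(hsv,lo,hi); q=np.zeros_like(k); q[box[1]:box[3],box[0]:box[2]]=k[box[1]:box[3],box[0]:box[2]]; return q
# crank
k=m((0,150,90),(8,255,255),(325,280,385,315)); P=W[k>0];P=P[~np.isnan(P[:,0])]
print("red n",len(P),"z",np.percentile(P[:,2],[5,50,95]))
n=cv2.findNonZero(k)[:,0]; 
G=np.array([ray(c,*p,.086) for p in n]); r=cv2.minAreaRect((G[:,:2]*1000).astype(np.float32)); print("red rect mm",r)
for (u0,v0,u1,v1,z0,z1,t) in [(330,285,360,312,.13,.17,"handle top"),(330,280,395,315,.06,.1,"arm"),]:
    B=W[v0:v1,u0:u1].reshape(-1,3);B=B[(B[:,2]>z0)&(B[:,2]<z1)];print(t,len(B),np.median(B,0) if len(B) else "", (B.min(0)+B.max(0))/2 if len(B) else "")
    if t=="arm": print(cv2.minAreaRect((B[:,:2]*1000).astype(np.float32)))
# vise
B=W[175:275,240:315].reshape(-1,3);B=B[B[:,2]>.02]
print("vise",len(B),np.nanmin(B,0),np.nanmax(B,0))
hi=B[B[:,2]>np.nanmax(B[:,2])-.05];print(len(hi))
k=m((60,60,20),(95,255,255),(235,170,320,280)); r=cv2.minAreaRect(cv2.findNonZero(k)); print("vise px rect",r)
# vise base points: heights
g=W[170:280:6,240:320:6,2]*1000; print(np.nan_to_num(g).astype(int))
# tote rim
k=m((100,120,60),(125,255,255),(400,200,520,340)); P=W[k>0];P=P[~np.isnan(P[:,0])]; Q=P[P[:,2]>.075]
print("tote rim",len(Q),np.median(Q[:,2]),cv2.minAreaRect((Q[:,:2]*1000).astype(np.float32)))
k=m((0,0,150),(180,60,255),(440,275,500,325)); P=W[k>0];print("done",np.nanmin(P,0),np.nanmax(P,0))
save(c,"vise.png",(230,170,400,320),4)
```

```text
red n 232 z [0.00158881 0.08677811 0.09402677]
red rect mm ((443.14434814453125, -111.81610870361328), (99.63123321533203, 25.85742950439453), 84.21143341064453)
handle top 67 [ 0.44844367 -0.07784633  0.14805333] [ 0.44840502 -0.07808914  0.14822472]
arm 398 [ 0.44264696 -0.13103408  0.08672172] [ 0.44065216 -0.1160434   0.07836486]
((440.632568359375, -116.07080078125), (104.25763702392578, 36.868839263916016), 88.71617126464844)
vise 2897 [ 5.36385345e-01 -4.40496701e-04  2.00069396e-02] [0.76095808 0.15183752 0.24341413]
842
vise px rect ((281.6835021972656, 238.44493103027344), (41.85701370239258, 45.49674987792969), 73.3007583618164)
[[ 12  26  31  29  24  23  22  25  27  25  27   1   7   0]
 [  2   0   4  -1   6  -1  13  22  29  28  28   0  -1   0]
 [  2   3  -2   3  -4   2   1   1   2   1   6   4   0   2]
 [  0  -2   0  -1   1  14  19  13  19   3   4  -2  -4  -1]
 [ -1   0  21  25  17 121  21  24  10  19   2   4   7   0]
 [  0  -1  10  18 133 129  13   9  70  45   1   0   4  -3]
 [  4   1  18  20 132 125 120  78  82 102   0   5   0   4]
 [  0   0  15  85  78 120 128 126 134 1
[... 182 characters left out ...]
4   1   0  -1]
 [  1   1   1 109 200 228 198 212 193 225 191  13   2   0]
 [ -4   0   0   0 199 228 223 223 190 221 184  53   2   2]
 [ -6   4   0   1 183 225 175 213 183 219 172  12   4   0]
 [ -1   1  -2   4  38 179 206 204 207  12  17   2  -1   2]
 [  3  -1   0  -1   6  12  17   8  -1   2   0  -5  -2   0]
 [ -4   0   0   4   5   3  -4  -2  -5   1  -2   4   3   0]
 [ -2   0   8   5  -4   2   0  -2  -6  -5   4   3   0  -8]
 [  3   5   0  -1  -1   0  -2   4   7   0   0   1   1  -2]]
tote rim 860 0.08418821805859933 ((503.17626953125, -380.8350830078125), (191.34732055664062, 267.3349304199219), 86.1700668334961)
done [ 0.38311806 -0.45420427 -0.00125188] [ 0.47195673 -0.35164853  0.06226824]
```

View pics/vise.png

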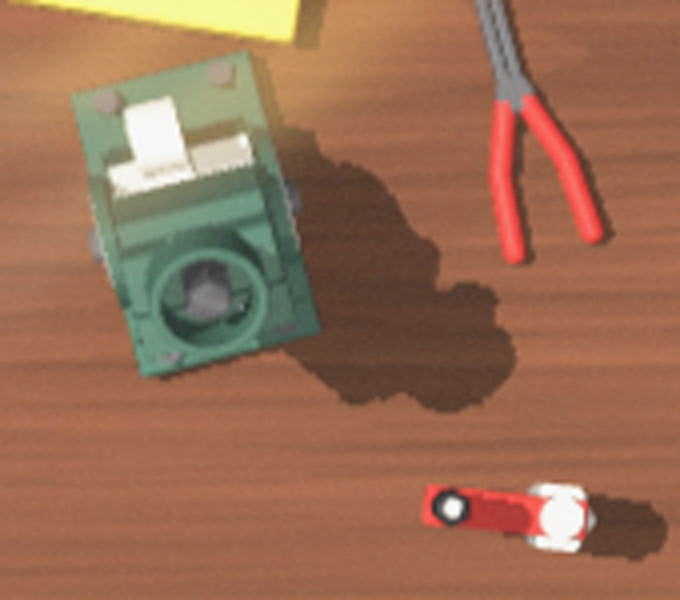

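The crop shows the collar centre at top px ~(282,244), the hex inside it, and the base plate turned about 14°. The crank lies with its arm towards +y.

Run:
```python
from h import *
from scipy.optimize import least_squares
c=cam("top"); s=cam("scene")
T=lambda u,v,z: ray(c,230+u/4,170+v/4,z)
for z in (.015,.02):
    a,b=T(72,95,z),T(248,52,z); d=T(320,330,z);e=T(145,377,z); 
    print("plate",z,a.round(4),b.round(4),np.linalg.norm(a-b),"yaw",np.degrees(np.arctan2(-(a-b)[0],(a-b)[1])), "sides",[np.degrees(np.arctan2(*(q-p)[[1,0]])) for p,q in((d,b),(e,a))])
hd=T(452,508,.147); print("handle ray",hd.round(4), "white disc z.09",T(562,517,.09).round(4))
# side edges of red arm via mask line
for nm,cc,box in(("top",c,(325,280,385,315)),("scene",s,(245,195,300,225))):
    hsv=cv2.cvtColor(cc["image"],cv2.COLOR_RGB2HSV);k=cv2.inRange(hsv,(0,150,90),(8,255,255))|cv2.inRange(hsv,(174,150,90),(180,255,255))
    n=[p for p in cv2.findNonZero(k)[:,0] if box[0]<p[0]<box[2] and box[1]<p[1]<box[3]]
    G=np.array([ray(cc,*p,.085)[:2] for p in n])*1000; r=cv2.minAreaRect(G.astype(np.float32)); l=cv2.fitLine(G.astype(np.float32),cv2.DIST_HUBER,0,.01,.01).ravel(); print(nm,"red",r,"line",l)
for nm,cc,box in(("top",c,(240,175,318,280)),("scene",s,(325,190,400,320))):
    W=cloud(cc)
    B=W[box[1]:box[3],box[0]:box[2]].reshape(-1,3);B=B[B[:,2]>.03]
    for psi in np.radians([13.5]):
        zb=np.array([-.5*np.cos(psi),-.5*np.sin(psi),.75**.5]); yb=np.array([-np.sin(psi),np.cos(psi),0]); xb=np.cross(yb,zb)
        t=B@zb; h,e=np.histogram(t,np.arange(-.4,.1,.004)); 
        top=np.percentile(t,99); print(nm,"t hist",[(round(e[i],3),h[i]) for i in range(len(h)) if h[i]>60])
        np.save(nm+"B.npy",B)
```

```text
plate 0.015 [0.7143 0.1549 0.015 ] [0.7405 0.0406 0.015 ] 0.11720911886967202 yaw 12.923770971851132 sides [np.float64(13.494757276835646), np.float64(13.787085579413349)]
plate 0.02 [0.7135 0.1544 0.02  ] [0.7396 0.0405 0.02  ] 0.11683051167441287 yaw 12.923770971851093 sides [np.float64(13.494757276835655), np.float64(13.787085579413336)]
handle ray [ 0.4461 -0.0779  0.147 ] white disc z.09 [ 0.4384 -0.1479  0.09  ]
top red ((443.0180358886719, -111.77294921875), (99.82923126220703, 25.564910888671875), 83.78263092041016) line [ 9.8895952e-02  9.9509776e-01  4.4389716e+02 -1.0531805e+02]
scene red ((444.7956237792969, -113.46662902832031), (103.59622192382812, 31.31312370300293), 81.01458740234375) line [ 1.6921869e-01  9.8557854e-01  4.5000476e+02 -9.9672150e+01]
top t hist [(np.float64(-0.268), np.int64(63)), (np.float64(-0.264), np.int64(77)), (np.float64(-0.228), np.int64(75)), (np.float64(-0.224), np.int64(109)), (np.float64(-0.22), np.int64(72)), (np.float64(-0.216), np.int64(67)), (np.float64(-0.212), np.int64(74)), (np.float64(-0.208), np.int64(76)), (np.float64(-0.176), np
[... 1100 characters left out ...]
p.int64(73)), (np.float64(-0.196), np.int64(81)), (np.float64(-0.192), np.int64(83)), (np.float64(-0.188), np.int64(81)), (np.float64(-0.184), np.int64(75)), (np.float64(-0.18), np.int64(92)), (np.float64(-0.176), np.int64(330)), (np.float64(-0.172), np.int64(104)), (np.float64(-0.168), np.int64(79)), (np.float64(-0.14), np.int64(84)), (np.float64(-0.136), np.int64(91)), (np.float64(-0.132), np.int64(84)), (np.float64(-0.128), np.int64(101)), (np.float64(-0.124), np.int64(147)), (np.float64(-0.112), np.int64(61)), (np.float64(-0.108), np.int64(68)), (np.float64(-0.104), np.int64(82)), (np.float64(-0.1), np.int64(112)), (np.float64(-0.096), np.int64(149)), (np.float64(-0.092), np.int64(181))]
```

```bash
cat >> h.py <<'E'
psi=np.radians(13.5)
zb=np.array([-.5*np.cos(psi),-.5*np.sin(psi),.75**.5]); yb=np.array([-np.sin(psi),np.cos(psi),0]); xb=np.cross(yb,zb)
E
python3 - <<'E'
from h import *
from scipy.optimize import least_squares
for n in("top","scene"):
    B=np.load(n+"B.npy"); t=B@zb; r=B[abs(t+.0905)<.004]; q=np.c_[r@xb,r@yb]
    c0=np.median(q,0); q=q[np.hypot(*(q-c0).T)<.045]
    f=least_squares(lambda p: np.hypot(q[:,0]-p[0],q[:,1]-p[1])-.0305,c0,loss="soft_l1",f_scale=.003).x
    print(n,len(q),f,"mean t",np.mean(r@zb),"world",(f[0]*xb+f[1]*yb-.0905*zb).round(4), "seat side", np.ptp(q,0))
    # jaw sides: y-centre of vise from plane of moving jaw top
    j=B[abs(t+.1745)<.005]@yb; print("jaw y range",np.percentile(j,[2,98]),"c",np.mean(np.percentile(j,[2,98])))
cr=np.array([.4387,-.1476]); Rg=R.from_euler("xyz",[-np.pi/2,0,np.radians(-96)])
delta([cr[0],cr[1],.18],Rg)
E
```

```text
top 308 [ 0.60024171 -0.07417818] mean t -0.09048149398964667 world [0.5668 0.0598 0.2217] seat side [0.06907238 0.06637799]
jaw y range [-0.11727191 -0.03139784] c -0.0743348762512783
scene 282 [ 0.59886552 -0.07536872] mean t -0.09101536129751989 world [0.5659 0.0583 0.2211] seat side [0.06615559 0.06630108]
jaw y range [-0.11948188 -0.03231285] c -0.07589736685408666
shift cm [ 46.28   4.67 -53.35] rotvec [1.00e-03 1.37e+00 0.00e+00]
```

```bash
python3 -m pendant '[[[46.3,4.7,-53.4,0,1.37,0,7],[46.3,4.7,-53.4,0,1.37,0,7],[46.3,4.7,-53.4,0,1.37,0,7],[46.3,4.7,-53.4,0,1.37,0,7],[46.3,4.7,-53.4,0,1.37,0,7],[46.3,4.7,-53.4,0,1.37,0,7],[46.3,4.7,-53.4,0,1.37,0,7],[46.3,4.7,-53.4,0,1.37,0,7],[46.3,4.7,-53.4,0,1.37,0,7],[46.3,4.7,-53.4,0,1.37,0,7],[46.3,4.7,-53.4,0,1.37,0,7],[46.3,4.7,-53.4,0,1.37,0,7],[46.3,4.7,-53.4,0,1.37,0,7],[46.3,4.7,-53.4,0,1.37,0,7],[46.3,4.7,-53.4,0,1.37,0,7],[46.3,4.7,-53.4,0,1.37,0,7],[46.3,4.7,-53.4,0,1.37,0,7],[46.3,4.7,-53.4,0,1.37,0,7]]]' 10
python3 - <<'E'
from h import *
cr=np.array([.4387,-.1476]); Rg=R.from_euler("xyz",[-np.pi/2,0,np.radians(-96)])
delta([cr[0],cr[1],.041],Rg); print(status.observe()["qpos"])
E
```

```text
time: 2.05
tool_pos: [0.4383, -0.1464, 0.1798]
tool_rot: [-1.571, 0.0, -1.674]
contact_force: [-0.9, -0.6, -0.3]
opening: 0.0699
shift cm [ 0.12 13.88  0.06] rotvec [ 0.     0.001 -0.   ]
[-4.88751045e-01  2.75381539e-01  1.76140268e+00  3.11937595e-04
  1.10528832e+00 -3.85523780e-01]
```

```bash
python3 -m pendant '[[[0.1,5,0.1,0,0,0,7],[0.1,9,0.1,0,0,0,7],[0.1,12,0.1,0,0,0,7],[0.1,13.8,0.1,0,0,0,7],[0.1,13.8,0.1,0,0,0,6],[0.1,13.8,0.1,0,0,0,5],[0.1,13.8,0.1,0,0,0,4.4],[0.1,13.8,0.1,0,0,0,3],[0.1,13.8,0.1,0,0,0,3],[0.1,13.8,0.1,0,0,0,3],[0.1,13.8,0.1,0,0,0,3],[0.1,13.8,0.1,0,0,0,3]]]' 8
python3 -m pendant '[[[0,0,0,0,0,0,2.5],[0,0,0,0,0,0,2.5],[0,0,0,0,0,0,2.5],[0,-2,0,0,0,0,2.5],[0,-5,0,0,0,0,2.5],[0,-9,0,0,0,0,2.5],[0,-14,0,0,0,0,2.5],[0,-16,0,0,0,0,2.5],[0,-16,0,0,0,0,2.5]]]' 55
python3 - <<'E'
from h import *
c=cam("scene"); save(c,"g1.png",(200,100,420,265),3)
E
```

```text
time: 3.25
tool_pos: [0.4397, -0.1493, 0.0425]
tool_rot: [-1.57, -0.0, -1.676]
contact_force: [-3.2, -0.6, 7.6]
opening: 0.0383
time: 4.15
tool_pos: [0.441, -0.1497, 0.2044]
tool_rot: [-1.565, -0.002, -1.676]
contact_force: [0.5, -1.0, -5.5]
opening: 0.0376
```

View pics/g1.png

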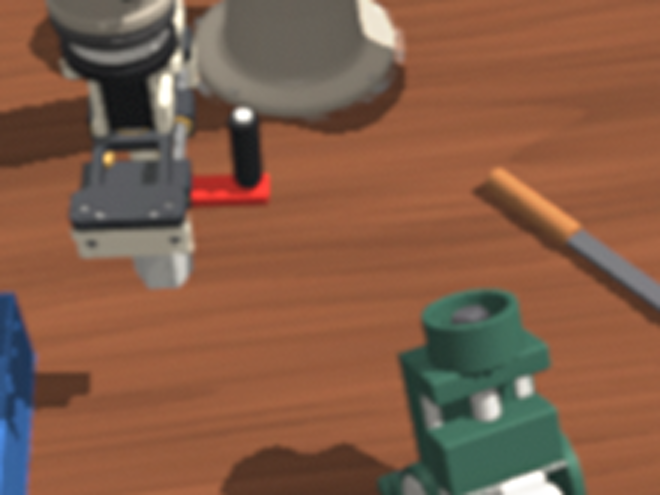

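```bash
cat >> h.py <<'E'
mouth=np.array([.5663,.059,.2214])
def Rscrew(phi):
    cx=np.cos(phi)*xb+np.sin(phi)*yb; x=-cx; y=-zb
    return R.from_matrix(np.c_[x,y,np.cross(x,y)]),cx
def crank_tcp(phi,d,g=.0425,off=.0016):
    Rm,cx=Rscrew(phi); return mouth+zb*(d+g)-cx*off, Rm
E
python3 - <<'E'
from h import *
for ph in(30,):
    p,Rm=crank_tcp(np.radians(ph),.06); print(ph,p); delta(p,Rm)
E
```

```text
30 [0.51548595 0.04597789 0.30947478]
shift cm [-20.19 -10.75   5.5 ] rotvec [0.409 0.69  0.342]
```

```bash
python3 -m pendant '[[[0,-5,0,0,0,0,2.5],[-3,-10.8,0,0.05,0.1,0.05,2.5],[-7,-10.8,2,0.12,0.2,0.1,2.5],[-11,-10.8,3,0.2,0.34,0.17,2.5],[-15,-10.8,4,0.28,0.47,0.23,2.5],[-18,-10.8,5,0.35,0.59,0.29,2.5],[-20.2,-10.8,5.5,0.41,0.69,0.34,2.5],[-20.2,-10.8,5.5,0.41,0.69,0.34,2.5],[-20.2,-10.8,5.5,0.41,0.69,0.34,2.5],[-20.2,-10.8,5.5,0.41,0.69,0.34,2.5],[-20.2,-10.8,5.5,0.41,0.69,0.34,2.5]]]'
python3 - <<'E'
from h import *
p,Rm=crank_tcp(np.radians(30),.06); delta(p,Rm); print(status.observe()["qpos"])
c=cam("scene"); save(c,"g2.png",(260,80,460,230),4)
Rm,cx=Rscrew(np.radians(30)); st=status.observe(); o=st["tool_pos"]-zb*.0425+cx*.0016
# expected handle end centre, socket face centre
print("pred handle top",proj(c,o+cx*.07+zb*.147),"handle bot",proj(c,o+cx*.07+zb*.089),"socket face",proj(c,o),"mouth",proj(c,mouth))
t=cam("top");W=cloud(t);he=o+cx*.07+zb*.147;u,v=proj(t,he).round().astype(int);print("top pred",u,v)
k=t["image"][v-15:v+15,u-15:u+15].max(2)<60; W2=W[v-15:v+15,u-15:u+15]
P=W2[(np.linalg.norm(W2-he,axis=2)<.03)]; print(len(P)); 
if len(P): print("handle end pts in crank axes rel pred",np.c_[(P-he)@cx,(P-he)@np.cross(zb,cx),(P-he)@zb].mean(0))
E
```

```text
time: 5.3
tool_pos: [0.5159, 0.0452, 0.3092]
tool_rot: [-1.291, 0.445, -2.319]
contact_force: [-1.1, -0.1, -4.0]
opening: 0.0381
shift cm [-0.05 -0.04 -0.08] rotvec [0.001 0.    0.003]
[-1.88960961e-01 -6.88825611e-04  1.83549551e+00  2.76181137e-01
  8.44465684e-01  4.87262325e-01]
pred handle top [369.38515374  98.56690057] handle bot [373.96966192 131.54304295] socket face [351.03452379 175.75004374] mouth [356.0775477  203.09683665]
top pred 267 267
156
handle end pts in crank axes rel pred [ 0.00585115 -0.00360256 -0.00651891]
```

View pics/g2.png

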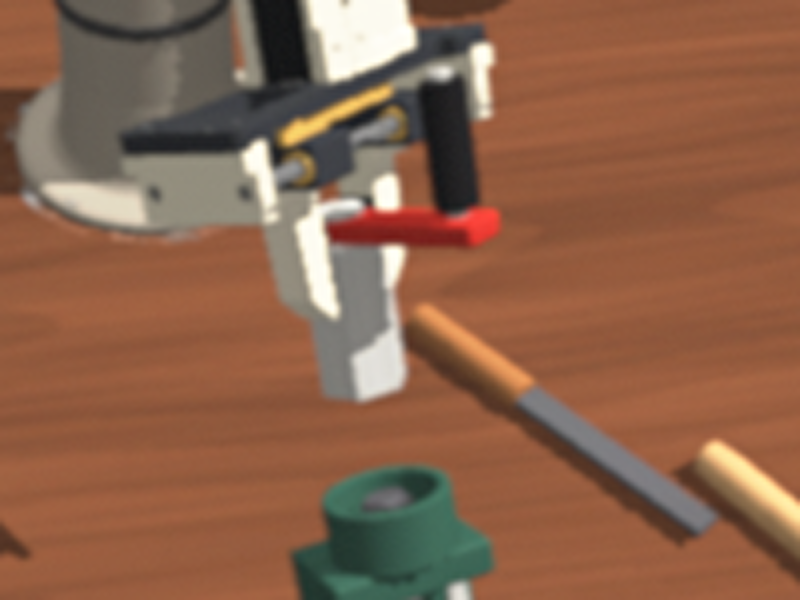

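The crank is held straight: the handle top at px (369,98) and the socket face at (350.5,176) match prediction. The rim centre reads about (357,206) against a predicted 203, so I'm overlaying the predicted rim to check.

Run:
```python
from h import *
out=[]
a=np.linspace(0,2*np.pi,200)
for n,b in(("scene",(325,180,390,260)),("top",None)):
    c=cam(n)
    if n=="top":
        d=np.load; im=cv2.imread("pics/top0.png")
        b=(245,205,320,280)
    else: im=cv2.imread("pics/scene0.png")
    s=6 if n=="scene" else 6
    I=cv2.resize(im[b[1]:b[3],b[0]:b[2]],None,fx=s,fy=s,interpolation=cv2.INTER_CUBIC)
    for r,col in((.027,(0,255,255)),(.034,(0,0,255))):
        q=proj(c,mouth+r*(np.cos(a)[:,None]*xb+np.sin(a)[:,None]*yb)); q=((q-[b[0],b[1]]+.5)*s-.5).round().astype(int); 
        for p in q[::2]: cv2.circle(I,tuple(int(x) for x in p),0,col,-1)
    out.append(I)
h=max(i.shape[0] for i in out); out=[cv2.copyMakeBorder(i,0,h-i.shape[0],0,0,0) for i in out]
cv2.imwrite("pics/rim.png",np.hstack(out)[:600,:840][:, :840] if 0 else cv2.resize(np.hstack(out),(800,int(h*800/sum(i.shape[1] for i in out)))))
```

```text
(no output)
```

View pics/rim.png

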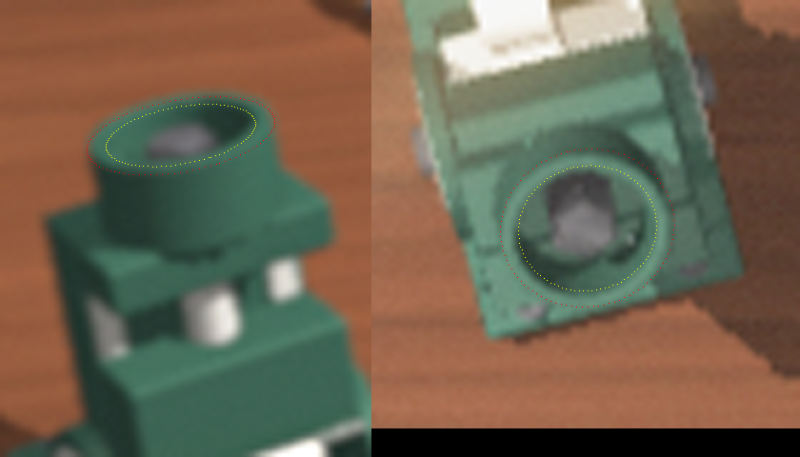

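The predicted rim circles lie on the rim in both views. Next I lower the crank.

```bash
python3 -m pendant '[[[0,3,-0.1,0,0,0,2.5],[0,5,-0.1,0,0,0,2.5],[0,5.8,-0.1,0,0,0,2.5],[0,6,-0.1,0,0,0,2.5],[0,6.15,-0.1,0,0,0,2.5],[0,6.3,-0.1,0,0,0,2.5],[0,6.3,-0.1,0,0,0,2.5]]]'
python3 -m pendant '[[[0,0.15,0,0,0,0,2.5],[0,0.3,0,0,0,0,2.5],[0,0.4,0,0,0,0,2.5],[0,0.4,0,0,0,0,2.5]]]'
cat >> h.py <<'E'
def rep():
    s=status.observe(); Rm=R.from_euler("xyz",s["tool_rot"]); d=s["tool_pos"]-mouth
    y=Rm.as_matrix()[:,1]; cx=-Rm.as_matrix()[:,0]; 
    print("t",s["time"],"crank face above seat mm",round((d@zb-.0425+.034)*1000,1),"lat",np.round([d@xb*1e3,d@yb*1e3],1),"phi",np.degrees(np.arctan2(cx@yb,cx@xb)).round(1),"tilt",np.degrees(np.arccos(-y@zb)).round(2),"F bed",np.round([s["contact_force"]@a for a in(xb,yb,zb)],1),"T",np.round([s["torque"]@a for a in(xb,yb,zb)],2),"open",round(s["opening"]*1000,1))
E
python3 -c "from h import *;rep()"
```

```text
time: 6.2
tool_pos: [0.5456, 0.054, 0.2555]
tool_rot: [-1.289, 0.447, -2.318]
contact_force: [-0.3, -0.2, -3.7]
opening: 0.0376
time: 6.6
tool_pos: [0.5471, 0.0546, 0.2511]
tool_rot: [-1.291, 0.445, -2.318]
contact_force: [-2.5, 0.3, -4.3]
opening: 0.038
t 6.6 crank face above seat mm 27.0 lat [-2.2  0.2] phi 30.0 tilt 0.15 F bed [-4.2  0.9 -2.5] T [-0.08  1.19  0.08] open 38.0
```

```bash
python3 -m pendant '[[[0,0.1,0,0,0,0,2.5],[0,0.2,0,0,0,0,2.5],[0,0.3,0,0,0,0,2.5],[0,0.3,0,0,0,0,2.5]]]';python3 -c "from h import *;rep()"
```

```text
time: 7.0
tool_pos: [0.5478, 0.055, 0.2494]
tool_rot: [-1.291, 0.445, -2.317]
contact_force: [-12.7, -1.7, 5.7]
opening: 0.0381
t 7.0 crank face above seat mm 25.2 lat [-2.4  0.4] phi 30.1 tilt 0.15 F bed [-8.2  1.3 11.3] T [0.09 2.32 0.1 ] open 38.1
```

```bash
for i in 1; do python3 -m pendant '[[[0,0,0,0,0.08,0,2.5],[0,0,0,0,0.16,0,2.5],[0,0,0,0,0.16,0,2.5]]]' >/dev/null; python3 -c "from h import *;rep()"; python3 -m pendant '[[[0,0,0,0,0.08,0,2.5],[0,0,0,0,0.16,0,2.5],[0,0,0,0,0.16,0,2.5]]]' >/dev/null; python3 -c "from h import *;rep()";done
```

```text
t 7.3 crank face above seat mm 25.0 lat [-2.6  0.6] phi 20.7 tilt 0.18 F bed [-8.4  1.5 11.7] T [ 0.4   2.27 -0.07] open 38.5
t 7.6 crank face above seat mm 24.8 lat [-2.8  0.7] phi 11.6 tilt 0.21 F bed [-7.1  2.6  7. ] T [ 0.42  2.14 -0.06] open 37.7
```

```bash
python3 -m pendant '[[[0,0.05,0,0,0.08,0,2.5],[0,0.1,0,0,0.16,0,2.5],[0,0.1,0,0,0.16,0,2.5]]]' >/dev/null; python3 -c "from h import *;rep()"; python3 -m pendant '[[[0,0.05,0,0,0.08,0,2.5],[0,0.1,0,0,0.16,0,2.5],[0,0.1,0,0,0.16,0,2.5]]]' >/dev/null; python3 -c "from h import *;rep()"
```

```text
t 7.9 crank face above seat mm 22.7 lat [-3.2  1. ] phi 2.5 tilt 0.28 F bed [-6.4  3.1 -3.2] T [ 0.71  1.75 -0.06] open 38.0
t 8.2 crank face above seat mm 21.7 lat [-2.9  0.6] phi -6.6 tilt 0.24 F bed [-6.2  3.4 -5.1] T [ 0.56  1.71 -0.  ] open 38.0
```

```bash
python3 -m pendant '[[[0,0.15,0,0,0,0,2.5],[0,0.3,0,0,0,0,2.5],[0,0.45,0,0,0,0,2.5],[0,0.45,0,0,0,0,2.5]]]' >/dev/null; python3 -c "from h import *;rep()"
```

```text
t 8.6 crank face above seat mm 17.2 lat [-2.9  0.7] phi -6.5 tilt 0.24 F bed [-6.1  3.4 -5.5] T [0.72 1.77 0.05] open 38.2
```

```bash
python3 -m pendant '[[[0,0.3,0,0,0,0,2.5],[0,0.6,0,0,0,0,2.5],[0,0.9,0,0,0,0,2.5],[0,1.2,0,0,0,0,2.5],[0,1.4,0,0,0,0,2.5],[0,1.4,0,0,0,0,2.5]]]' >/dev/null; python3 -c "from h import *;rep()";python3 -m pendant '[[[0,0.1,0,0,0,0,2.5],[0,0.2,0,0,0,0,2.5],[0,0.3,0,0,0,0,2.5],[0,0.4,0,0,0,0,2.5],[0,0.4,0,0,0,0,2.5]]]' >/dev/null; python3 -c "from h import *;rep()"
```

```text
t 9.2 crank face above seat mm 3.0 lat [-3.   0.8] phi -6.5 tilt 0.26 F bed [-7.6  3.4 -5.9] T [0.72 1.81 0.  ] open 37.8
t 9.7 crank face above seat mm 1.2 lat [-3.   0.9] phi -6.4 tilt 0.21 F bed [-14.9   3.4  20.5] T [ 0.62  3.18 -0.15] open 38.0
```

```bash
python3 -m pendant '[[[0,-0.2,0,0,0,0,2.5],[0,-0.2,0,0,0,0,4.2],[0,-0.2,0,0,0,0,5],[0.5,-0.2,0,0,0,0,7],[1.2,-0.2,0,0,0,0,7],[1.8,-1.5,0,0,0,0,7],[1.8,-4,0,0,0,0,7],[1.8,-8,0,0,0,0,7],[1.8,-13,0,0,0,0,7],[1.8,-16,0,0,0,0,7],[1.8,-16,0,0,0,0,7]]]' 55
python3 - <<'E'
from h import *
rep()
c=cam("scene"); save(c,"g3.png",(270,60,450,230),4); t=cam("top"); np.savez("s.npz",W=cloud(t)); 
p=lambda ph,le,z,r=.07: mouth-.034*zb+R.from_rotvec(-le*yb).apply(zb*z+r*(np.cos(ph)*xb+np.sin(ph)*yb))
for ph in(-6.5,):
  for le in(0,8): print(le,"handle top/bot", proj(c,p(np.radians(ph),np.radians(le),.147)),proj(c,p(np.radians(ph),np.radians(le),.089)),"axis z86",proj(c,p(np.radians(ph),np.radians(le),.086,0)), proj(t,p(np.radians(ph),np.radians(le),.147)))
E
```

```text
time: 10.8
tool_pos: [0.4679, 0.037, 0.3621]
tool_rot: [-1.633, 0.527, -3.038]
contact_force: [-0.9, 0.0, -1.0]
opening: 0.0698
t 10.8 crank face above seat mm 163.8 lat [-16.9   1.6] phi -6.5 tilt 0.49 F bed [-1.3  0.3 -0.4] T [ 0.01  0.55 -0.01] open 69.8
0 handle top/bot [357.74012802 158.0737017 ] [362.55030643 188.13694174] axis z86 [352.03413537 179.28468872] [282.82378089 237.18160802]
8 handle top/bot [352.39715129 151.40457549] [358.97303777 181.9254242 ] axis z86 [349.78757898 178.22863973] [285.65125618 248.06590142]
```

View pics/g3.png

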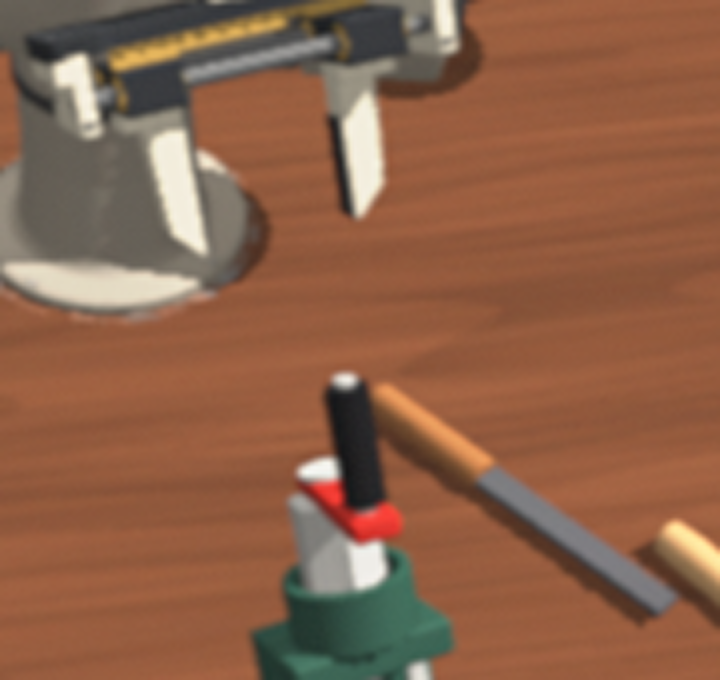

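The crank sits down in the collar, leaning about 4° downhill, with the handle top at px (356,154.5) and its foot at (361,185). Next I move to the handle with the jaws along bed x.

```bash
cat >> h.py <<'E'
seat=mouth-.034*zb
def handle_tcp(phi,z): return seat+zb*z+.07*(np.cos(phi)*xb+np.sin(phi)*yb)
E
python3 - <<'E'
from h import *
Rm,_=Rscrew(np.pi/2); 
for z in(.175,.104): delta(handle_tcp(np.radians(-6.5),z),Rm)
E
```

```text
shift cm [-8.96  2.74 -0.03] rotvec [-1.000e-03 -1.687e+00  1.000e-03]
shift cm [-8.96  9.84 -0.04] rotvec [-1.000e-03 -1.687e+00  1.000e-03]
```

```bash
python3 -m pendant '[[[-2,0,0,0,-0.14,0,9],[-4,0,0,0,-0.28,0,9],[-6,0,0,0,-0.42,0,9],[-8,0,0,0,-0.56,0,9],[-9,0,0,0,-0.7,0,9],[-9,1,0,0,-0.84,0,9],[-9,1.5,0,0,-0.98,0,9],[-9,2,0,0,-1.12,0,9],[-9,2.5,0,0,-1.26,0,9],[-9,2.7,0,0,-1.4,0,9],[-9,2.7,0,0,-1.54,0,9],[-9,2.7,0,0,-1.69,0,9],[-9,5,0,0,-1.69,0,9],[-9,7.5,0,0,-1.69,0,9],[-9,9.3,0,0,-1.69,0,9],[-9,9.8,0,0,-1.69,0,9],[-9,9.8,0,0,-1.69,0,9]]]'
python3 - <<'E'
from h import *
rep(); Rm,_=Rscrew(np.pi/2); delta(handle_tcp(np.radians(-6.5),.104),Rm); print(status.observe()["qpos"])
E
```

```text
time: 12.6
tool_pos: [0.5926, 0.0572, 0.3146]
tool_rot: [-1.053, -0.001, -1.332]
contact_force: [-0.2, -0.4, 0.6]
opening: 0.0899
t 12.6 crank face above seat mm 59.6 lat [68.4 -7.9] phi 90.2 tilt 0.31 F bed [ 0.1 -0.3  0.7] T [-0.06  0.36  0.03] open 89.9
shift cm [ 0.01 -0.19  0.11] rotvec [ 0.005  0.003 -0.001]
[-0.12859904  0.1478348   1.6552372   0.23534336  0.86311607 -0.47742169]
```

```bash
python3 -m pendant '[[[0,0,0.1,0,0,0,6],[0,0,0.1,0,0,0,4],[0,0,0.1,0,0,0,3],[0,0,0.1,0,0,0,1.5],[0,0,0.1,0,0,0,1.5],[0,0.1,0.1,0,0,0,1.5]]]' 25
python3 - <<'E'
from h import *
rep()
def tab(p0,n,st=15):
    for i in range(1,n+1):
        p=np.radians(p0+st*i); a=np.radians(p0); print(i,"phi %.0f"%(p0+st*i),"x %.2f z %.2f"%(-7*(np.sin(p)-np.sin(a)),7*(np.cos(p)-np.cos(a))))
tab(-6.5,20)
E
```

```text
time: 13.2
tool_pos: [0.5943, 0.0572, 0.3169]
tool_rot: [-1.048, -0.002, -1.333]
contact_force: [0.1, 0.6, 0.7]
opening: 0.0468
t 13.2 crank face above seat mm 60.8 lat [70.9 -8.2] phi 90.2 tilt 0.08 F bed [0.6 0.6 0.5] T [-0.07  0.32  0.02] open 46.8
1 phi 8 x -1.83 z -0.03
2 phi 24 x -3.58 z -0.54
3 phi 38 x -5.15 z -1.48
4 phi 54 x -6.42 z -2.79
5 phi 68 x -7.31 z -4.39
6 phi 84 x -7.75 z -6.16
7 phi 98 x -7.72 z -7.99
8 phi 114 x -7.21 z -9.75
9 phi 128 x -6.27 z -11.31
10 phi 144 x -4.96 z -12.58
11 phi 158 x -3.36 z -13.47
12 phi 174 x -1.58 z -13.91
13 phi 188 x 0.24 z -13.88
14 phi 204 x 2.00 z -13.37
15 phi 218 x 3.57 z -12.43
16 phi 234 x 4.83 z -11.12
17 phi 248 x 5.72 z -9.52
18 phi 264 x 6.16 z -7.75
19 phi 278 x 6.13 z -5.92
20 phi 294 x 5.63 z -4.16
```

```bash
python3 -m pendant '[[[0,0,0,0,0,0,1.5],[0,0,0,0,0,0,1.5],[0,0,0,0,0,0,1.5],[0,0,0,0,0,0,1.5],[0,0,0,0,0,0,1.5]]]' 25; python3 -c "from h import *;rep()"; python3 -m pendant '[[[-0.9,0,0,0,0,0,1.5],[-1.83,0,0,0,0,0,1.5],[-2.7,0,-0.25,0,0,0,1.5],[-3.58,0,-0.54,0,0,0,1.5],[-3.58,0,-0.54,0,0,0,1.5]]]' 25; python3 -c "from h import *;rep()"
```

```text
time: 13.7
tool_pos: [0.5935, 0.0573, 0.3159]
tool_rot: [-1.051, -0.002, -1.332]
contact_force: [-3.6, -1.7, -1.4]
opening: 0.0216
t 13.7 crank face above seat mm 60.3 lat [69.8 -8. ] phi 90.2 tilt 0.22 F bed [-4.1 -0.8  0.7] T [-0.08  1.21  0.02] open 21.6
time: 14.2
tool_pos: [0.5805, 0.0915, 0.3134]
tool_rot: [-1.05, -0.003, -1.332]
contact_force: [-2.8, -4.0, -2.0]
opening: 0.0215
t 14.2 crank face above seat mm 60.4 lat [64.5 28.3] phi 90.3 tilt 0.17 F bed [-4.2 -3.2  0.1] T [-0.96  1.25  0.07] open 21.5
```

```bash
python3 -m pendant '[[[-1.57,0,-0.94,0,0,0,1.5],[-2.84,0,-2.25,0,0,0,1.5],[-3.73,0,-3.85,0,0,0,1.5],[-4.17,0,-5.62,0,0,0,1.5],[-4.14,0,-7.45,0,0,0,1.5],[-3.63,0,-9.21,0,0,0,1.5],[-2.69,0,-10.77,0,0,0,1.5],[-1.38,0,-12.04,0,0,0,1.5],[-1.38,0,-12.04,0,0,0,1.5]]]'; python3 -c "from h import *;rep()"
```

```text
time: 15.1
tool_pos: [0.4746, 0.0806, 0.2535]
tool_rot: [-1.05, 0.001, -1.332]
contact_force: [-13.8, 4.7, 7.7]
opening: 0.0214
t 15.1 crank face above seat mm 61.4 lat [-56.8  42.4] phi 90.1 tilt 0.2 F bed [-6.8  7.8 12.9] T [ 1.19  1.46 -0.01] open 21.4
```

```bash
python3 -m pendant '[[[1.6,0,-0.89,0,0,0,1.5],[3.38,0,-1.33,0,0,0,1.5],[5.2,0,-1.3,0,0,0,1.5],[6.96,0,-0.79,0,0,0,1.5],[8.53,0,0.15,0,0,0,1.5],[9.79,0,1.46,0,0,0,1.5],[10.68,0,3.06,0,0,0,1.5],[11.12,0,4.83,0,0,0,1.5],[11.09,0,6.66,0,0,0,1.5],[10.59,0,8.42,0,0,0,1.5],[9.65,0,9.98,0,0,0,1.5],[8.33,0,11.25,0,0,0,1.5],[6.73,0,12.14,0,0,0,1.5],[4.96,0,12.58,0,0,0,1.5],[4.96,0,12.58,0,0,0,1.5]]]'
python3 - <<'E'
from h import *
rep()
c=cam("scene");W=cloud(c);B=W[200:330,320:410].reshape(-1,3);B=B[B[:,2]>.03];t=(B-seat)@zb+.142;x=(B-seat)@xb+.014;y=(B-seat)@yb
k=(abs(y)<.04)&(x>.01)&(x<.034)
h,e=np.histogram(t[k],np.arange(.08,.125,.002));print(list(zip(e.round(3),h)))
k=(abs(y)<.04)&(abs(x-.038)<.004); print("jaw top face z range",np.percentile(t[k&(t>.03)],[2,50,98]))
E
```

```text
time: 16.6
tool_pos: [0.593, 0.0594, 0.3158]
tool_rot: [-1.052, -0.002, -1.33]
contact_force: [-4.8, -3.4, -1.4]
opening: 0.0216
t 16.6 crank face above seat mm 60.2 lat [69.8 -5.9] phi 90.3 tilt 0.26 F bed [-5.4 -2.2  1.5] T [-0.25  1.72  0.  ] open 21.6
[(np.float64(0.08), np.int64(5)), (np.float64(0.082), np.int64(14)), (np.float64(0.084), np.int64(4)), (np.float64(0.086), np.int64(5)), (np.float64(0.088), np.int64(11)), (np.float64(0.09), np.int64(6)), (np.float64(0.092), np.int64(13)), (np.float64(0.094), np.int64(6)), (np.float64(0.096), np.int64(10)), (np.float64(0.098), np.int64(24)), (np.float64(0.1), np.int64(131)), (np.float64(0.102), np.int64(60)), (np.float64(0.104), np.int64(7)), (np.float64(0.106), np.int64(8)), (np.float64(0.108), np.int64(8)), (np.float64(0.11), np.int64(3)), (np.float64(0.112), np.int64(8)), (np.float64(0.114), np.int64(6)), (np.float64(0.116), np.int64(1)), (np.float64(0.118), np.int64(0)), (np.float64(0.12), np.int64(0)), (np.float64(0.122), np.int64(2))]
jaw top face z range [0.04032016 0.09343698 0.1770556 ]
```

```bash
python3 -m pendant '[[[-1.83,0,-0.03,0,0,0,1.5],[-3.58,0,-0.54,0,0,0,1.5],[-5.15,0,-1.48,0,0,0,1.5],[-6.42,0,-2.79,0,0,0,1.5],[-7.31,0,-4.39,0,0,0,1.5],[-7.75,0,-6.16,0,0,0,1.5],[-7.72,0,-7.99,0,0,0,1.5],[-7.21,0,-9.75,0,0,0,1.5],[-6.27,0,-11.31,0,0,0,1.5],[-4.96,0,-12.58,0,0,0,1.5],[-3.36,0,-13.47,0,0,0,1.5],[-1.58,0,-13.91,0,0,0,1.5],[0.24,0,-13.88,0,0,0,1.5],[0.8,0,-13.8,0,0,0,1.5],[0.8,0,-13.8,0,0,0,1.5]]]'
python3 - <<'E'
from h import *
rep()
c=cam("scene");W=cloud(c);B=W[200:330,320:410].reshape(-1,3);B=B[B[:,2]>.03];t=(B-seat)@zb+.142;x=(B-seat)@xb+.014;y=(B-seat)@yb
k=(abs(y)<.04)&(x>.01)&(x<.034)&(abs(t-.105)<.008); h,e=np.histogram(t[k],np.arange(.09,.12,.002));print(list(zip(e.round(3),h)))
k=(x>.045)&(x<.085)&(t>-.02)&(t<.06)&(abs(y)<.04); print("eye pts",k.sum(),"y",np.percentile(y[k],[3,50,97]),"z",np.percentile(t[k],[3,97]),"x",np.percentile(x[k],[3,97]))
save(c,"v.png",(300,120,440,330),3)
E
```

```text
time: 18.15
tool_pos: [0.4774, 0.0213, 0.247]
tool_rot: [-1.053, -0.001, -1.331]
contact_force: [-22.6, -6.4, 9.4]
opening: 0.0215
t 18.15 crank face above seat mm 61.2 lat [-69.7 -15.9] phi 90.2 tilt 0.36 F bed [-15.7  -0.9  19.9] T [-0.07  2.8   0.11] open 21.5
[(np.float64(0.09), np.int64(0)), (np.float64(0.092), np.int64(0)), (np.float64(0.094), np.int64(0)), (np.float64(0.096), np.int64(2)), (np.float64(0.098), np.int64(5)), (np.float64(0.1), np.int64(5)), (np.float64(0.102), np.int64(18)), (np.float64(0.104), np.int64(90)), (np.float64(0.106), np.int64(100)), (np.float64(0.108), np.int64(2)), (np.float64(0.11), np.int64(8)), (np.float64(0.112), np.int64(4)), (np.float64(0.114), np.int64(0)), (np.float64(0.116), np.int64(0))]
eye pts 351 y [-0.00633222  0.00496267  0.02241365] z [0.0101931  0.04650154] x [0.04817303 0.07743407]
```

View pics/v.png

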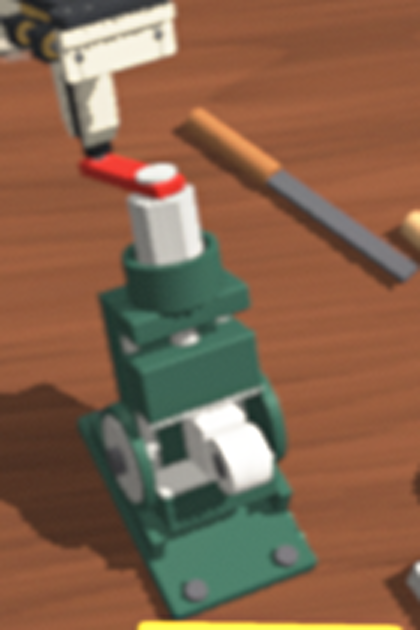

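The jaw has opened about 12–13 mm. The casting (eye at crop (235,455)) is still lying in the vise, displaced slightly towards +y, and the handle is at the low, robot side. Next I release and back off.

```bash
python3 -m pendant '[[[0,0,0,0,0,0,3],[0,0,0,0,0,0,5],[0,0,0,0,0,0,7],[0,0,0,0,0,0,7],[0,0,0,0,0,0,7],[0,-1,0,0,0,0,7],[0,-4,0,0,0,0,7],[0,-8,0,0,0,0,7],[0,-12,0,0,0,0,7],[0,-12,0,0,0,0,7]]]'
python3 - <<'E'
from h import *
org=seat-.142*zb-.014*xb; print("origin",org)
for n in("scene","top"):
    c=cam(n); W=cloud(c).reshape(-1,3); hsv=cv2.cvtColor(c["image"],cv2.COLOR_RGB2HSV).reshape(-1,3)
    q=W-org; x,y,z=q@xb,q@yb,q@zb
    k=(x>.043)&(x<.09)&(z>-.02)&(z<.07)&(abs(y)<.045)&(hsv[:,1]<70)
    print(n,k.sum(),"x",np.percentile(x[k],[2,50,98]),"y",np.percentile(y[k],[2,50,98]),"z",np.percentile(z[k],[2,50,98]))
    # yaw about x: end face outline
    r=cv2.minAreaRect((np.c_[y[k],z[k]]*1000).astype(np.float32)); print(r)
    if n=="scene": k2=(x>.074); k2&=k; print("end cap",np.median(y[k2]),np.median(z[k2]),k2.sum())
    if n=="top": print("crank handle?",)
E
```

```text
time: 19.2
tool_pos: [0.4219, 0.0064, 0.3575]
tool_rot: [-1.041, -0.008, -1.334]
contact_force: [0.5, 0.7, -0.2]
opening: 0.0701
origin [0.64007919 0.07671282 0.06197953]
scene 355 x [0.04580116 0.06957256 0.07754112] y [-0.00635503  0.00485152  0.02309345] z [0.0089877  0.03367222 0.04644676]
((8.829559326171875, 25.532480239868164), (31.22207260131836, 43.25078201293945), 0.2566303312778473)
end cap 0.007946787937301589 0.025587840792494522 96
top 217 x [0.04498819 0.06621725 0.07980456] y [-0.00529651  0.00910071  0.02363837] z [0.0215416  0.04252969 0.05098527]
((9.208112716674805, 33.780174255371094), (35.879215240478516, 29.794282913208008), 87.87010955810547)
crank handle?
```

```bash
cat >> h.py <<'E'
org=seat-.142*zb-.014*xb
def cast(beta,a,px=.062,py=.009,pz=.023):
    h=np.array([np.cos(psi),np.sin(psi),0]); u=np.sin(beta)*h+np.cos(beta)*np.array([0,0,1])
    y=-u; z=-yb; Rm=R.from_matrix(np.c_[np.cross(y,z),y,z])
    return org+px*xb+py*yb+pz*zb+u*(a-.0188),Rm
E
python3 - <<'E'
from h import *
for b,a in((0,.2),(30,.1),(30,0)):
    p,Rm=cast(np.radians(b),a); print(b,a,p); delta(p,Rm)
E
```

```text
0 0.2 [0.67900595 0.09531404 0.29409811]
shift cm [-2.57 18.65 20.52] rotvec [-0.414  1.534 -0.408]
30 0.1 [0.71848417 0.10479192 0.18321938]
shift cm [-2.6  30.28 18.49] rotvec [-0.819  1.414 -0.813]
30 0 [0.66986567 0.09311965 0.09661684]
shift cm [-2.64 35.27  9.83] rotvec [-0.819  1.414 -0.813]
```

```bash
python3 -m pendant '[[[0,-2,2,-0.04,0.14,-0.04,7],[0,0,4,-0.08,0.28,-0.08,7],[-0.5,2,7,-0.11,0.42,-0.11,7],[-1,4,10,-0.15,0.56,-0.15,7],[-1.5,7,13,-0.19,0.7,-0.19,7],[-2,11,16,-0.23,0.84,-0.23,7],[-2.5,14,18,-0.27,0.98,-0.27,7],[-2.6,17,20,-0.3,1.12,-0.3,7],[-2.6,18.6,20.5,-0.34,1.26,-0.34,7],[-2.6,18.6,20.5,-0.38,1.4,-0.37,7],[-2.6,18.6,20.5,-0.41,1.53,-0.41,7],[-2.6,18.6,20.5,-0.41,1.53,-0.41,7],[-2.6,18.6,20.5,-0.41,1.53,-0.41,7]]]'
python3 - <<'E'
from h import *
p,Rm=cast(0,.2); delta(p,Rm); print(status.observe()["qpos"])
for b in(20,30): delta(*cast(np.radians(b),.08))
E
```

```text
time: 20.6
tool_pos: [0.6788, 0.0959, 0.2895]
tool_rot: [-1.569, -0.006, -2.903]
contact_force: [-0.2, 0.2, -0.6]
opening: 0.0703
shift cm [ 0.   -0.46  0.06] rotvec [-0.002  0.003  0.006]
[ 0.02998123  0.63758851  0.86909453 -0.00276919  1.64029505  1.36227522]
shift cm [-2.16 11.9   0.05] rotvec [-0.002  0.002 -0.343]
shift cm [-3.13 12.34  0.05] rotvec [-0.002  0.002 -0.518]
```

```bash
python3 -m pendant '[[[-1,1,0,0,0,-0.13,7],[-2,3,0,0,0,-0.26,7],[-3,5,0,0,0,-0.39,7],[-3.1,8,0,0,0,-0.52,7],[-3.1,11,0,0,0,-0.52,7],[-3.1,11.9,0,0,0,-0.52,7],[-3.1,11.9,0,0,0,-0.52,7],[-3.1,11.9,0,0,0,-0.52,7]]]'
python3 - <<'E'
from h import *
delta(*cast(np.radians(30),.08)); delta(*cast(np.radians(30),.0)); print(status.observe()["qpos"])
E
```

```text
time: 21.4
tool_pos: [0.6978, 0.1015, 0.1751]
tool_rot: [-1.566, -0.507, -2.903]
contact_force: [0.7, 0.2, -0.6]
opening: 0.0698
shift cm [-1.4   0.28  0.16] rotvec [-0.006  0.003 -0.017]
shift cm [-1.26  8.27  0.11] rotvec [-0.006  0.003 -0.017]
[ 0.0739653   1.23991645  0.03604264 -0.12011225  2.36249866  1.34088744]
```

Run:
```python
from h import *
for b in(22,25):
  for a in(.06,.03,.0): delta(*cast(np.radians(b),a,px=.064))
```

```text
shift cm [-0.89  2.13  0.15] rotvec [-0.006  0.003  0.123]
shift cm [-1.26  5.11  0.13] rotvec [-0.006  0.003  0.123]
shift cm [-1.63  8.09  0.11] rotvec [-0.006  0.003  0.123]
shift cm [-1.11  2.11  0.15] rotvec [-0.006  0.003  0.071]
shift cm [-1.32  5.11  0.13] rotvec [-0.006  0.003  0.071]
shift cm [-1.53  8.1   0.11] rotvec [-0.006  0.003  0.071]
```

```bash
python3 -m pendant '[[[0,1,0.1,0,0,0.06,7],[-0.6,2.5,0.1,0,0,0.12,7],[-1,4,0.1,0,0,0.12,7],[-1.2,4.8,0.1,0,0,0.12,7],[-1.2,4.8,0.1,0,0,0.12,7]]]'
python3 - <<'E'
from h import *
print(status.observe()["qpos"])
for b in (22,25): delta(*cast(np.radians(b),.0,px=.064))
E
```

```text
time: 21.9
tool_pos: [0.6856, 0.097, 0.1265]
tool_rot: [-1.566, -0.389, -2.903]
contact_force: [0.3, 0.3, 0.4]
opening: 0.0696
[ 0.06262097  1.02292271  0.59879816 -0.07486531  1.90190639  1.38347397]
shift cm [-0.02  3.24 -0.01] rotvec [-0.006  0.003  0.005]
shift cm [ 0.08  3.24 -0.01] rotvec [-0.006  0.002 -0.047]
```

```bash
python3 -m pendant '[[[0.1,1.2,0,0,0,-0.06,7],[0.2,2.3,0,0,0,-0.13,7],[0.2,3,0,0,0,-0.13,7],[0.2,3.1,0,0,0,-0.13,7],[0.2,3.1,0,0,0,-0.13,7]]]'
python3 - <<'E'
from h import *
print(status.observe()["qpos"],status.observe()["contact_force"])
delta(*cast(np.radians(30),.0,px=.064))
E
```

```text
time: 22.4
tool_pos: [0.672, 0.0938, 0.0964]
tool_rot: [-1.567, -0.521, -2.904]
contact_force: [0.5, 0.4, 0.4]
opening: 0.0701
[ 0.06745031  1.12373429  0.50760656 -0.09851941  2.02219076  1.37945181] [0.54033455 0.40838956 0.40576513]
shift cm [ 0.1  -0.08  0.01] rotvec [-0.005  0.002 -0.003]
```

```bash
python3 -m pendant '[[[0.1,0,0,0,0,0,5],[0.1,0,0,0,0,0,4],[0.1,0,0,0,0,0,3.2],[0.1,0,0,0,0,0,2],[0.1,0,0,0,0,0,2],[0.1,0,0,0,0,0,2],[0.1,0,0,0,0,0,2]]]' 15; python3 -m pendant '[[[0,0,0,0,0,0,2],[0,0,0,0,0,0,2],[0,0,0,0,0,0,2],[-0.25,-0.43,0,0,0,0,2],[-0.5,-0.87,0,0,0,0,2],[-0.75,-1.3,0,0,0,0,2],[-1,-1.73,0,0,0,0,2],[-1.25,-2.17,0,0,0,0,2],[-1.25,-2.17,0,0,0,0,2]]]' 50; python3 -c "
from h import *
s=status.observe();print(s['qpos']);d=s['tool_pos']-cast(np.radians(30),0,px=.064)[0];print(d@xb,d@yb,d@zb)"
```

```text
time: 23.1
tool_pos: [0.6705, 0.0938, 0.0956]
tool_rot: [-1.567, -0.524, -2.903]
contact_force: [-0.0, 2.0, 0.5]
opening: 0.0299
time: 24.0
tool_pos: [0.6916, 0.0984, 0.1079]
tool_rot: [-1.567, -0.525, -2.904]
contact_force: [-0.9, -0.5, 1.7]
opening: 0.0295
[ 0.07153862  1.20169764  0.30584095 -0.10412983  2.15018541  1.36966706]
0.022978754273644274 8.733269736832134e-05 -0.0013851825560602603
```

```bash
python3 -m pendant '[[[0.35,-0.2,0,0,0,0,2],[0.2,-0.7,0,0,0,0.03,2],[0.1,-1.2,0,0,0,0.06,2],[-0.1,-1.7,0,0,0,0.08,2],[-0.3,-2.1,0,0,0,0.1,2],[-0.5,-2.5,0,0,0,0.1,2],[-0.5,-2.5,0,0,0,0.1,2]]]' ; python3 -c "
from h import *
s=status.observe();print(s['qpos']);d=s['tool_pos']-cast(np.radians(30),0,px=.064)[0];print(d@xb,d@yb,d@zb)
c=cam('scene');save(c,'l1.png',(300,120,440,330),3)"
```

```text
time: 24.7
tool_pos: [0.7083, 0.1028, 0.1275]
tool_rot: [-1.567, -0.423, -2.903]
contact_force: [1.2, 0.6, -3.5]
opening: 0.0295
[ 0.06961986  1.14087725  0.35074966 -0.08263463  2.06554448  1.3772089 ]
0.04776180325357494 0.0004553197572681142 0.006925205180730796
```

View pics/l1.png

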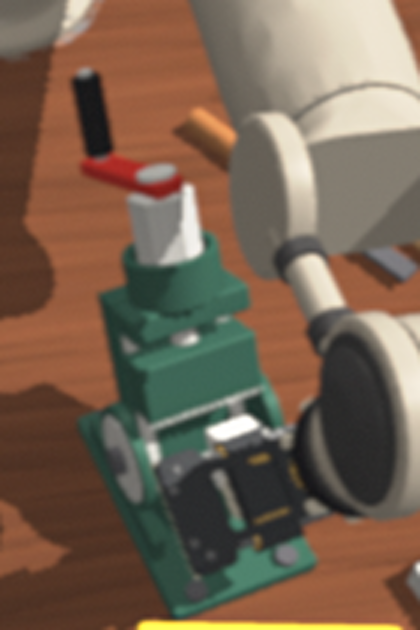

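The casting is clear of the jaws (free weight 3.5 N), the foot is out, and the crank still sits home. Next I lift and carry it.

```bash
cat >> h.py <<'E'
def put(a,th=-4,xy=(.568,-.385),tilt=30):
    th=np.radians(th);t=np.radians(tilt);h=np.array([np.cos(th),np.sin(th),0]);n=np.array([-np.sin(th),np.cos(th),0])
    u=-np.sin(t)*h+np.cos(t)*np.array([0,0,1]); y=-u;z=-n
    return np.array([xy[0],xy[1],.005+.064+a])-u*.0188, R.from_matrix(np.c_[np.cross(y,z),y,z])
E
python3 - <<'E'
from h import *
p,Rm=cast(0,.0); delta([.68,.095,.36],Rm)
delta(*put(.25)); print(put(.25)[0])
E
```

```text
shift cm [ 12.24 -20.04   0.16] rotvec [-0.004  0.004  0.424]
shift cm [29.32 -5.89 44.39] rotvec [0.013 0.321 0.939]
[ 0.5773771  -0.38565571  0.30271872]
```

```bash
python3 -m pendant '[[[0.8,-1.8,0,0,0,0,2],[2.4,-5,0,0,0,0,2],[4,-9,0,0,0,0.1,2],[6,-13,0,0,0,0.2,2],[8.5,-16.5,0,0,0,0.3,2],[11,-19,0,0,0,0.42,2],[12.2,-20,0,0,0,0.42,2],[12.2,-20,0,0,0,0.42,2]]]' ; python3 -c "
from h import *
print(status.observe()['qpos']);delta(*put(.25))"
```

```text
time: 25.55
tool_pos: [0.6788, 0.0964, 0.3639]
tool_rot: [-1.566, -0.0, -2.902]
contact_force: [0.8, -0.2, -3.7]
opening: 0.03
[ 0.03145885  0.64073664  0.66828752 -0.00460103  1.83197798  1.36144908]
shift cm [21.29  6.33 44.39] rotvec [0.077 0.303 0.519]
```

```bash
python3 -m pendant '[[[1,0,2,0,0,0,2],[3,0,6,0.01,0.03,0.05,2],[5,0,10,0.02,0.06,0.1,2],[7,0,14,0.03,0.1,0.17,2],[9,0,18,0.04,0.13,0.23,2],[11,1,22,0.04,0.17,0.29,2],[13,2,26,0.05,0.2,0.34,2],[15,3,30,0.06,0.23,0.4,2],[17,4,34,0.07,0.27,0.46,2],[19,5,38,0.08,0.3,0.52,2],[20.5,6,42,0.08,0.3,0.52,2],[21.3,6.3,44,0.08,0.3,0.52,2],[21.3,6.3,44.4,0.08,0.3,0.52,2],[21.3,6.3,44.4,0.08,0.3,0.52,2]]]'
python3 - <<'E'
from h import *
print(status.observe()['qpos']);delta(*put(.25))
for a in(.08,.03,.0): delta(*put(a))
t=cam("top");W=cloud(t); hsv=cv2.cvtColor(t["image"],cv2.COLOR_RGB2HSV);k=cv2.inRange(hsv,(100,120,60),(125,255,255))>0
P=W[k];P=P[(P[:,2]>.075)&(P[:,2]<.1)&(P[:,1]<-.25)&(P[:,1]>-.52)];print(len(P),cv2.minAreaRect((P[:,:2]*1000).astype(np.float32)))
c=cam("scene");W=cloud(c);P=W.reshape(-1,3);
# casting lower part below fingers
s=status.observe();q=P[np.hypot(P[:,0]-.568,P[:,1]+.385)<.04];print("low pts",np.percentile(q[q[:,2]>.15],[0,1,5],axis=0))
save(c,"p1.png",(90,60,330,330),2)
E
```

```text
time: 26.95
tool_pos: [0.5789, -0.3861, 0.297]
tool_rot: [-1.569, 0.518, 3.076]
contact_force: [0.0, 0.2, -2.6]
opening: 0.0299
[-0.86298948  0.39559488  1.36344924  0.42160595  1.04292312  0.62229102]
shift cm [-0.15 -0.57 -0.03] rotvec [0.001 0.003 0.005]
shift cm [ 8.28 14.19 -0.05] rotvec [0.001 0.003 0.005]
shift cm [10.76 18.54 -0.06] rotvec [0.001 0.003 0.005]
shift cm [12.24 21.14 -0.06] rotvec [0.001 0.003 0.005]
540 ((503.4681701660156, -380.53826904296875), (191.15565490722656, 268.11962890625), 85.96794128417969)
low pts [[ 0.52815933 -0.42493347  0.25011242]
 [ 0.52940726 -0.42091969  0.25481246]
 [ 0.53372405 -0.41530338  0.2684466 ]]
```

View pics/p1.png

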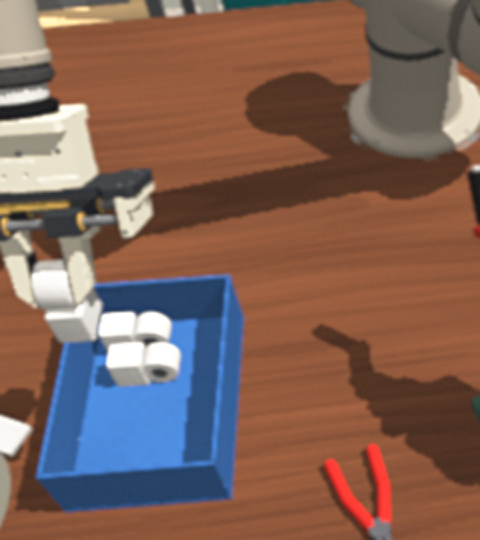

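```bash
python3 -m pendant '[[[1.5,2.6,0,0,0,0,2],[3.5,6.1,0,0,0,0,2],[5.5,9.5,0,0,0,0,2],[7.5,12.9,0,0,0,0,2],[9,15.5,0,0,0,0,2],[10,17.3,0,0,0,0,2],[10.7,18.5,0,0,0,0,2],[10.7,18.5,0,0,0,0,2],[10.7,18.5,0,0,0,0,2]]]' ; python3 -c "
from h import *
delta(*put(.01));delta(*put(.0))"
```

```text
time: 27.95
tool_pos: [0.5784, -0.3855, 0.0863]
tool_rot: [-1.566, 0.522, 3.079]
contact_force: [-0.2, 0.6, -2.9]
opening: 0.03
shift cm [1.26 1.99 0.01] rotvec [-0.002  0.006  0.002]
shift cm [1.76 2.86 0.01] rotvec [-0.002  0.006  0.002]
```

```bash
python3 -m pendant '[[[0.3,0.5,0,0,0,0,2],[0.6,1,0,0,0,0,2],[0.9,1.5,0,0,0,0,2],[1.15,1.9,0,0,0,0,2],[1.3,2.2,0,0,0,0,2],[1.4,2.4,0,0,0,0,2],[1.4,2.4,0,0,0,0,2]]]' ; python3 -m pendant '[[[0.1,0.17,0,0,0,0,2],[0.2,0.35,0,0,0,0,2],[0.2,0.35,0,0,0,0,2]]]';python3 -m pendant '[[[0.1,0.17,0,0,0,0,2],[0.1,0.17,0,0,0,0,2]]]'
```

```text
time: 28.65
tool_pos: [0.577, -0.3863, 0.0571]
tool_rot: [-1.567, 0.521, 3.076]
contact_force: [1.1, -1.2, -2.7]
opening: 0.0297
time: 28.95
tool_pos: [0.577, -0.3863, 0.0532]
tool_rot: [-1.567, 0.521, 3.077]
contact_force: [-0.7, 0.9, -2.7]
opening: 0.0301
time: 29.15
tool_pos: [0.5776, -0.3868, 0.0528]
tool_rot: [-1.565, 0.523, 3.077]
contact_force: [-1.9, 1.2, 3.7]
opening: 0.0297
```

```bash
python3 -m pendant '[[[0.05,0.08,0,0,0,0,2],[0.05,0.08,0,0,0,0,2.8],[0.05,0.08,0,0,0,0,3.2],[0.05,0.08,0,0,0,0,3.8],[0.05,0.08,0,0,0,0,4.8],[0.05,0.08,0,0,0,0,5.5],[0,0,0,0,0,0,5.5],[0,-1,0,0,0,0,5.5],[0,-3,0,0,0,0,5.5],[0,-6,0,0,0,0,5.5],[0,-10,0,0,0,0,5.5],[0,-15,0,0,0,0,5.5],[0,-20,0,0,0,0,5.5],[0,-20,0,0,0,0,5.5]]]'
python3 - <<'E'
from h import *
c=cam("scene");save(c,"f1.png",(80,80,440,350),2)
t=cam("top");W=cloud(t); hsv=cv2.cvtColor(t["image"],cv2.COLOR_RGB2HSV);k=cv2.inRange(hsv,(100,120,60),(125,255,255))>0
P=W[k];P=P[(P[:,2]>.075)&(P[:,2]<.1)&(P[:,1]<-.25)&(P[:,1]>-.52)];print(len(P),cv2.minAreaRect((P[:,:2]*1000).astype(np.float32)))
W=cloud(c).reshape(-1,3);q=W[(np.hypot(W[:,0]-.568,W[:,1]+.385)<.045)&(W[:,2]>.015)];print("casting",np.percentile(q,[1,50,99],axis=0))
B=W[W[:,2]>.03];tz=(B-seat)@zb+.142;x=(B-seat)@xb+.014;y=(B-seat)@yb
k=(abs(y)<.04)&(x>.01)&(x<.034)&(abs(tz-.105)<.008);print("jaw",np.median(tz[k]),k.sum())
B=W-seat; k=(abs(B@yb)<.03)&(abs(B@xb)<.03)&(B@zb>.06)&(B@zb<.11); print("arm top z above seat",np.percentile((B@zb)[k],[50,95]))
p=lambda ph,le,z,r=.07: seat+R.from_rotvec(-le*yb).apply(zb*z+r*(np.cos(ph)*xb+np.sin(ph)*yb))
for le in(0,4,8): print(le,proj(c,p(np.radians(193),np.radians(le),.147)),proj(c,p(0,np.radians(le),.086,0)))
E
```

```text
time: 30.55
tool_pos: [0.4771, -0.3814, 0.2326]
tool_rot: [-1.555, 0.528, 3.08]
contact_force: [0.2, 0.3, -0.1]
opening: 0.055
657 ((503.5307312011719, -381.01251220703125), (191.34327697753906, 268.1350402832031), 86.21503448486328)
casting [[ 0.54748388 -0.4028748   0.01615306]
 [ 0.57939545 -0.38170259  0.06251963]
 [ 0.58975735 -0.36932897  0.08598625]]
jaw 0.1058108168177213 253
arm top z above seat [0.07586599 0.09053854]
0 [327.46817867 145.63291922] [352.03413537 179.28468872]
4 [326.26862377 147.15947812] [350.88445224 178.65398084]
8 [325.21952962 148.99969006] [349.78757898 178.22863973]
```

View pics/f1.png

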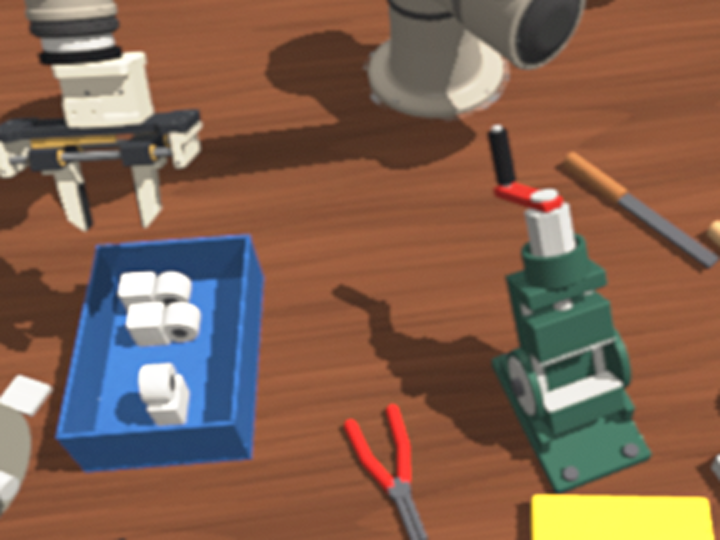

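```bash
python3 -m pendant '[[[0,0,0,0,0,0,5.5],[0,0,0,0,0,0,5.5],[0,0,0,0,0,0,5.5]]]'; python3 -c "from cell import robot; print(robot.hand_in())"
```

```text
time: 30.95
tool_pos: [0.4779, -0.3785, 0.2236]
tool_rot: [-1.569, 0.519, 3.076]
contact_force: [-0.5, 0.4, 0.1]
opening: 0.0548
the job is handed in; nothing more can be done
None
```

The crank is home on the screw, the jaw is open, the casting is in the tote, and I handed the job in at about 31 s of the 72 s allowed. It gave no verdict.

- **Crank:** I gripped it by the socket, found the hex by turning it about 36°, and pushed it down until it took about 25 N. I then wound it by the handle about 560° anticlockwise with the casting still in the vise. In the last image the handle top was within about 1 px of where a seated crank would put it. My height estimate at seating read 1.2 mm above the floor, which is within the calibration error.
- **Jaw:** it opened about 12 to 13 mm by depth. The turns alone give 12.4 mm, less up to 1.5 mm of initial squeeze.
- **Casting:** I drew it out along the bed, lowered it until it touched the tote floor lightly (about 6 N), and released it. It stands on its foot in the empty half of the tote, about 86 mm tall in the depth image.
- **Bystanders:** the tote moved less than 1 mm. The pliers, the file and the parts of the gauge case and hammer in view looked undisturbed. I did not check the jar, the bench block or the hammer's far end in the last image.

**One reading outside range:** while I approached the casting, joint 3 briefly read 0.036 rad, just under its 0.04 limit, because the commanded pose was out of reach. I backed out of it straight away. The highest reading I took at the ends of moves was about 25 N.

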